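# Turn the four-way tube rack to its 1.5 ml side and butt it against the sequencer

### The arm

A 6-joint arm with a two-finger parallel gripper is mounted at the origin on the work surface. World frame = base frame: x ahead of the robot, y to its left, z up, the work surface at z = 0. Lengths are in m, angles in degrees, forces in N, time in s.
With the tool pointing down it reaches from about 0.375 to 0.9 m from the base axis. Payload 3.1 kg.
Tool frame: the origin (TCP) lies at the very end of the fingers, on their centre line; the grasp point (between the pads) lies 19 mm behind it; z points along the fingers, y is the direction in which the jaws open and shut (so a half turn about z gives the same grasp; the last joint's range is limited). The gripper opens to 87 mm and grips with 3 to 60 N. Pads are 19 mm wide; open, the fingers measure 117 mm over their backs; the gripper's body (75 mm by 190 mm) begins 51 mm behind the grasp point.
Start: joints at [-86.202, 30.224, 82.088, -0, 67.689, -10.227], TCP at [0.152, -0.606, 0.223] pointing down, gripper open.
Joint ranges: [-176.69, 176.69], [-43.24, 126.21], [12.49, 139.97], [-82, 262], [0, 151.66], [-163.58, 163.58]. Speed limits (degrees/s): [159.86, 159.86, 180, 180, 180, 180].

### API

Orientations are given as a 3x3 rotation matrix whose columns are the frame's x, y, z axes.
In Python, from rig import read_state, capture, hand_in gives the robot as it stands. The module is installed in compiled form; this text tells all that it offers.
- The arm moves only by the tool send_rows, never from a script. Its argument "moves" is one flat list of numbers, 7 for each row, row after row: the turn, a rotation vector about the world's x, y, z in degrees, then the shift along the world's x, y, z in cm, then the gripper's target within -1 to 1 (fully open at 1, half-way at 0, shut at -1). In form: [rx, ry, rz, tx, ty, tz, hand, rx, ry, rz, tx, ty, tz, hand, ...]. A call has 1 to 20 rows; each row shifts and turns the commanded pose from where the row before left it; what a row does not reach is not made up. A row lasts 1/10 s, in which the tool goes at most 50 mm and 8.59 degrees, less where a joint would pass 70% of its speed; a pose out of reach is approached as far as the arm can. A call with a gripper value outside its range is refused whole. The fingers move at their own pace and stop on an object; the grip force is fixed at half the most. Time passes only in rows, so rows that do not move let the fingers close. It gives the time, the measured TCP pose, the force and the opening at its end, in the units of the state.
- read_state(): the state, without advancing time (a new reading comes with each control period).
- capture(name): name is "scene" or "side" or "wrist"; returns a dict with "pixels" (420x560x3 uint8, red, green, blue), "vertical_fov" (degrees; the focal length in pixels is half the picture's height over the tangent of half this angle, whatever the lens; pixels are square), "cx", "cy" (the principal point, pixels), "rvec" (rotation vector, rad) and "tvec" (3), from world to camera coordinates, as OpenCV has them. Camera axes: x right, y down, z forward; pixel columns grow to the right and rows downward; lengths in m; the calibration is good to about 2 mm. A picture is of the moment at which its call begins. There is no depth.
- hand_in(): hands the job in, once; it reports no verdict.
The state is a dict: "time_s": time; "joint_positions": joint angles; "qvel": joint speeds; "tau": joint torques, N m; "position": TCP position; "tcp_rot": TCP orientation; "force": force on the tool from outside, world axes, zero at the start; "moment": the same for the moment, N m; "opening": opening from 0.0 (shut) to 1.0 (fully open).
Only numpy, scipy, OpenCV 4.12 (cv2) and the standard library are available. Lean on these libraries where they do the work, as an engineer would, in place of code of your own. Each camera call takes 0.05 s, during which the arm holds its last target.

### The job

I am changing over to 1.5 ml tubes: with your fingertips push the tall orange tube rack over backwards, away from you, so that it lies flat with its 1.5 ml wells (the face now turned towards you) on top. Then slide it along the bench until its long side lies flush against the front of the sequencer, so that it cannot skate away when I press tubes in. Only push it, do not pick it up, and do not shove the sequencer out of its place or disturb the tip box, cold block, tube and bottle.

Things in the scene. Friction and masses are not known exactly. Their poses are not given: they have to be found in the camera images.
- rack: Loose orange four-way tube rack, a rigid block 52 x 175 x 95 mm along its x, y, z, 0.2 to 0.35 kg. Origin at the middle of the block, within 4 mm of its mass centre. Faces: +x 32 wells for 1.5 ml tubes, -x 32 smaller wells, +z five 30 mm holes, -z seven 17 mm holes. It starts upright on its -z face, origin 47.5 mm up, +x face turned to the robot within 26 degrees.
- rack_wells (a point): Middle of the rack's +x face, 175 x 95 mm with 11.5 mm wells for 1.5 ml tubes (axes as the rack's). Bench friction is 0.5 to 0.7: pushed on this face 70 mm or more above the bench, the standing rack tips over its far bottom edge and past about 30 degrees falls by itself; pushed low it only slides.
- rack_back (a point): Middle of the rack's +z face, 175 x 52 mm with the 30 mm holes, on top at the start (95 mm up). When the rack lies with the 1.5 ml wells up, its x axis points up, its origin is 26 mm and its top 52 mm above the bench; this face then looks away from the robot and is the side to bring against the sequencer, 95 mm from the opposite side.
- sequencer_front (a point): Middle of the flat upright front of the sequencer: white and grey box, dark touch screen on top, 180 mm deep, 260 wide, 58 high, 2.5 kg, loose on the bench (slips above about 12 N). The point is 29 mm up. Its x axis points level into the box, away from the robot, square to the front; y runs along the front, which reaches 130 mm to each side.
- tip_box: Bystander: white pipette-tip box with blue tray, 122 x 84 x 58 mm along x, y, z, with its clear lid standing open at the +y side (up to 135 mm high, reaching about 60 mm in y from the middle). Origin at the centre of its underside.
- cold_block: Bystander: aluminium cold block 100 x 74 x 40 mm along x, y, z holding small capped tubes that stand up to 54 mm high. Origin at the centre of its underside.
- tube50: Bystander: free-standing tube 29 mm across, 112 mm high, blue cap 35 mm across. Origin at the centre of its foot.
- reagent: Bystander: brown bottle 56 mm across, 120 mm high, white cap. Origin at the centre of its foot.
Things that resemble listed ones, but are neither listed nor needed, are in the scene too. There is more than one size of the rack; the one meant has the size given above.

How it is judged (in metres and radians):
On the way, in this order (a step that is already met when the one before it is completed fails the run):
1. the rack has been tipped over and lies flat and still, 1.5 ml wells up, not yet against the sequencer (angle between rack's own x axis and vertical below 0.08 rad and height (world z) of rack below 0.031 m and linear speed of rack below 0.05 m/s), for 0.2 s.
2. the lying rack is flush against the front of the sequencer (angle between rack's own x axis and vertical below 0.07 rad and height (world z) of rack below 0.031 m and x of rack in the frame of sequencer_front above -0.0535 m and angle between the z axis of rack and the x axis of sequencer_front, either way round below 0.07 rad and y of rack in the frame of sequencer_front between -0.08 and 0.08 m), for 0.2 s.
At the end, for the whole second after the job is handed in: The rack rests flat on the bench with its 1.5 ml wells up (within 4 degrees), its long side within 6 mm of the sequencer's front face at the middle and parallel to it within 4 degrees, its middle no more than 80 mm to either side of the middle of the front; rack at rest (all of step 2 and linear speed of rack below 0.02 m/s); the robot touches nothing.
It fails at once if the rack is picked up off the bench (height (world z) of rack above 0.066 m).
It fails at once if the sequencer is shoved more than 15 mm out of its place (distance of sequencer_front from where it was at the start of the episode above 0.015 m).
It fails at once if a bystander is shifted more than 15 mm or tipped (distance of any of tip_box, cold_block, tube50, reagent from where it was at the start of the episode above 0.015 m or angle between any of tip_box, cold_block, tube50, reagent's own z axis and vertical above 0.3 rad).
It also fails if it takes over 48 s, if anything falls off the work surface, if the arm or the gripper's body presses on something with over 40 N, if the wrist force passes 120 N, or if a joint passes its speed limit or range.

## Working session

There is one attempt and no reset: what is moved stays moved. The work goes in short steps, Python scripts to look and compute and a tool call to move; the robot and the scene stay as the last step left them, time stands still between calls to the robot, and variables do not carry over. Pictures are saved under pics/ and viewed, and the job is handed in when it is done.

Besides the shell and the picture viewer there is one more tool, called as name(argument=value, ...), one argument or row to a line, values as JSON. send_rows: Moves the arm, as the interface text tells. Its arguments: {"type":"object","properties":{"moves":{"type":"array","items":{"type":"number"}}},"required":["moves"]}

```bash
ls; mkdir -p pics
python3 - <<'E'
from rig import *
import cv2
s=read_state(); print(s)
for n in ["scene","side","wrist"]:
    c=capture(n); cv2.imwrite(f"pics/{n}0.png",c["pixels"][:,:,::-1]); print(n,{k:v for k,v in c.items() if k!="pixels"})
E
```

```text
pics
{'time_s': 0.0, 'joint_positions': array([-8.62012910e+01,  3.02776452e+01,  8.21557931e+01,  1.53109618e-04,
        6.76864322e+01, -1.02281453e+01]), 'qvel': array([-0.00379192,  0.03050854, -0.01039697, -0.04272793, -0.05235803,
        0.01462328]), 'tau': array([ 2.37195854e-03, -4.40039170e+01, -1.76592010e+01,  6.33570878e-02,
        5.81863336e-02, -1.62264178e-04]), 'position': array([ 0.15145784, -0.60563721,  0.22158906]), 'tcp_rot': array([[ 9.70182504e-01,  2.42375516e-01, -1.36140072e-04],
       [ 2.42375266e-01, -9.70180330e-01,  2.08770073e-03],
       [ 3.73927122e-04, -2.05844771e-03, -9.99997811e-01]]), 'force': array([-0.05842469, -0.81191735,  0.12713232]), 'moment': array([-0.03947906, -0.00330077,  0.01669064]), 'opening': 1.0053757027790302}
scene {'vertical_fov': 49.0459807283225, 'cx': 275.75001492402754, 'cy': 211.3042555709628, 'rvec': array([ 1.76144439,  1.38736461, -0.74023194]), 'tvec': array([-0.15485857, -0.21616912,  1.45698486])}
side {'vertical_fov': 53.0499701214425, 'cx': 278.95618209799477, 'cy': 206.2658392434126, 'rvec': array([ 0.56617459, -2.67248963,  1.15655802]), 'tvec': array([0.50063907, 0.21510079, 0.69286524])}
wrist {'vertical_fov': 69.08256037306835, 'cx': 280.27072806570044, 'cy': 209.5356355694427, 'rvec': array([-2.30650968,  1.80222454,  0.23876724]), 'tvec': array([-0.62312363, -0.02986576,  0.38926141])}
```

View pics/scene0.png

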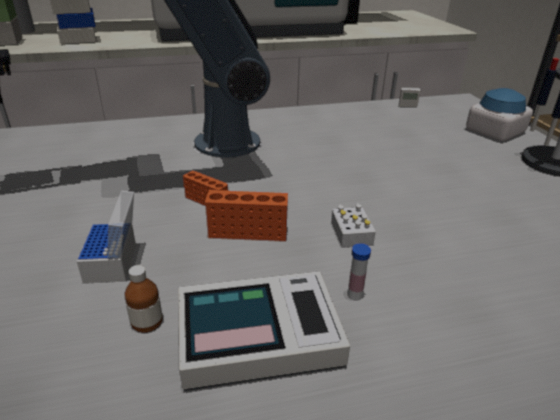

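View pics/side0.png

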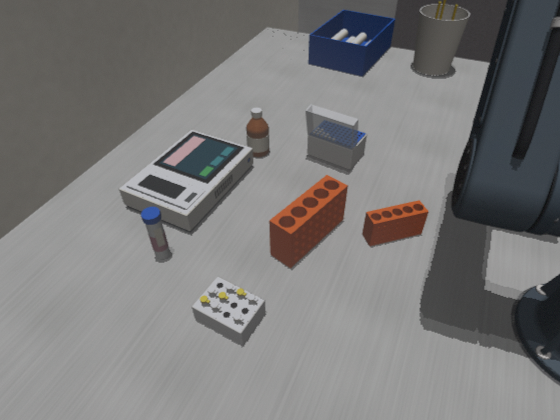

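View pics/wrist0.png

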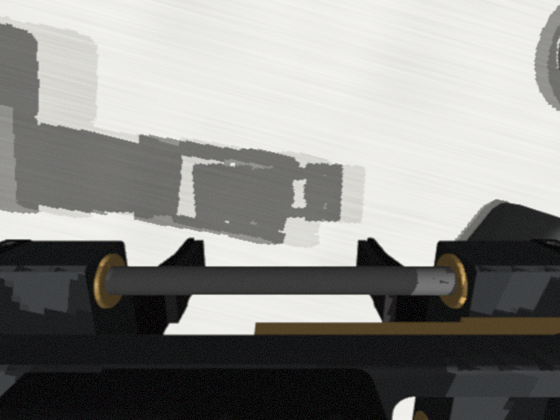

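Candidates for the rack: the large orange rack at scene (247,215) / side (310,220), and the small orange rack at scene (205,188) / side (396,222). The large one fits the description; I'll check its size against a close crop.

```bash
cat > h.py <<'E'
import numpy as np, cv2
from rig import *
def cam(c):
    p=c["pixels"]; f=p.shape[0]/2/np.tan(np.radians(c["vertical_fov"])/2)
    K=np.array([[f,0,c["cx"]],[0,f,c["cy"]],[0,0,1]]); R=cv2.Rodrigues(c["rvec"])[0]
    return K,R,np.array(c["tvec"])
def onplane(c,uv,z):
    K,R,t=cam(c); uv=np.atleast_2d(uv).astype(float)
    d=(R.T@np.linalg.inv(K)@np.c_[uv,np.ones(len(uv))].T).T; o=-R.T@t
    return o+d*((z-o[2])/d[:,2])[:,None]
def proj(c,P):
    K,R,t=cam(c); q=(K@(R@np.atleast_2d(P).T+t[:,None])).T; return q[:,:2]/q[:,2:]
def tri(c1,u1,c2,u2):
    P=[]
    for c in(c1,c2):
        K,R,t=cam(c); P.append(K@np.c_[R,t])
    X=cv2.triangulatePoints(P[0],P[1],np.array(u1,float).reshape(2,1),np.array(u2,float).reshape(2,1)); return (X[:3]/X[3]).ravel()
def save(c,name,box=None,k=1):
    im=c["pixels"][:,:,::-1]
    if box: x0,y0,x1,y1=box; im=im[y0:y1,x0:x1]
    cv2.imwrite("pics/"+name,cv2.resize(im,None,fx=k,fy=k,interpolation=cv2.INTER_CUBIC))
def orange(c):
    h=cv2.cvtColor(c["pixels"],cv2.COLOR_RGB2HSV)
    return cv2.inRange(h,(3,150,60),(14,255,255))
E
python3 - <<'E'
from h import *
a=capture("scene"); b=capture("side")
save(a,"sc1.png",(170,160,360,390),2.5); save(b,"sd1.png",(110,120,440,350),2.4)
for n,c in(("scene",a),("side",b)):
    m=orange(c); cs,_=cv2.findContours(m,cv2.RETR_EXTERNAL,cv2.CHAIN_APPROX_NONE)
    for k in cs:
        if cv2.contourArea(k)>200:
            h=cv2.convexHull(k); ap=cv2.approxPolyDP(h,3,True).reshape(-1,2); print(n,cv2.contourArea(k)); 
            print(np.c_[ap,onplane(c,ap,.095)[:,:2].round(4),onplane(c,ap,0)[:,:2].round(4)])
E
```

```text
scene 535.0
[[ 1.540e+02  2.850e+02  7.361e-01 -2.314e-01  6.254e-01 -2.407e-01]
 [ 1.550e+02  2.940e+02  7.582e-01 -2.304e-01  6.517e-01 -2.395e-01]
 [ 1.480e+02  3.010e+02  7.720e-01 -2.416e-01  6.680e-01 -2.527e-01]
 [ 1.350e+02  3.050e+02  7.764e-01 -2.614e-01  6.732e-01 -2.761e-01]
 [ 1.270e+02  3.000e+02  7.622e-01 -2.737e-01  6.563e-01 -2.907e-01]
 [ 1.260e+02  2.910e+02  7.405e-01 -2.757e-01  6.306e-01 -2.931e-01]
 [ 1.310e+02  2.830e+02  7.225e-01 -2.682e-01  6.093e-01 -2.842e-01]
 [ 1.470e+02  2.790e+02  7.183e-01 -2.424e-01  6.044e-01 -2.536e-01]]
scene 4378.0
[[ 1.830e+02  1.760e+02  3.683e-01 -1.561e-01  1.899e-01 -1.515e-01]
 [ 1.940e+02  1.710e+02  3.489e-01 -1.288e-01  1.670e-01 -1.192e-01]
 [ 2.860e+02  1.940e+02  5.004e-01  5.700e-02  3.464e-01  1.009e-01]
 [ 2.850e+02  2.390e+02  6.609e-01  1.200e-02  5.364e-01  4.750e-02]
 [ 2.090e+02  2.360e+02  6.192e-01 -1.265e-01  4.871e-01 -1.164e-01]
 [ 1.860e+02  1.960e+02  4.610e-01 -1.568e-01  2.997e-01 -1.523e-01]]
side 948.5
[[ 4.270e+02  2.100e+02  2.898e-01 -9.520e-02  2.872e-01 -2.052e-01]
 [ 4.180e+02  2.330e+02  2.940e-01 -2.960e-02  2.921e-01 -1.281e-01]
 [ 3.730e+02  2.230e+02  3.724e-01 -2.210e-02  3.844e-01 -1.193e-01]
 [ 3.670e+02  2.130e+02  3.893e-01 -4.300e-02  4.041e-01 -1.438e-01]
 [ 4.160e+02  2.010e+02  3.132e-01 -1.120e-01  3.147e-01 -2.249e-01]]
side 1615.5
[[ 3.460e+02  1.850e+02  4.488e-01 -1.041e-01  4.742e-01 -2.157e-01]
 [ 2.910e+02  2.330e+02  4.978e-01  5.970e-02  5.317e-01 -2.310e-02]
 [ 2.700e+02  2.210e+02  5.442e-01  4.750e-02  5.864e-01 -3.740e-02]
 [ 3.260e+02  1.760e+02  4.946e-01 -1.151e-01  5.280e-01 -2.286e-01]]
```

```bash
sleep 1
```

```text
(no output)
```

View pics/sc1.png

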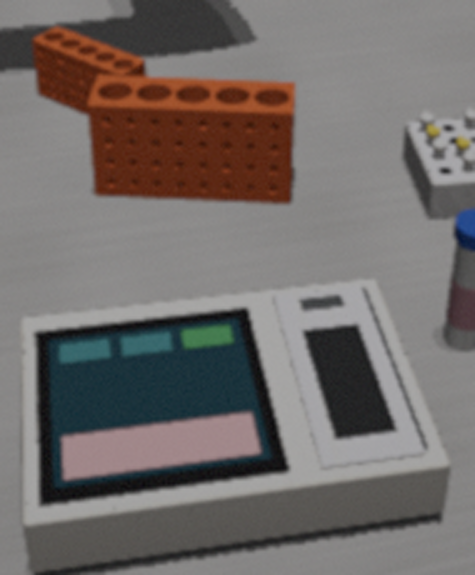

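View pics/sd1.png

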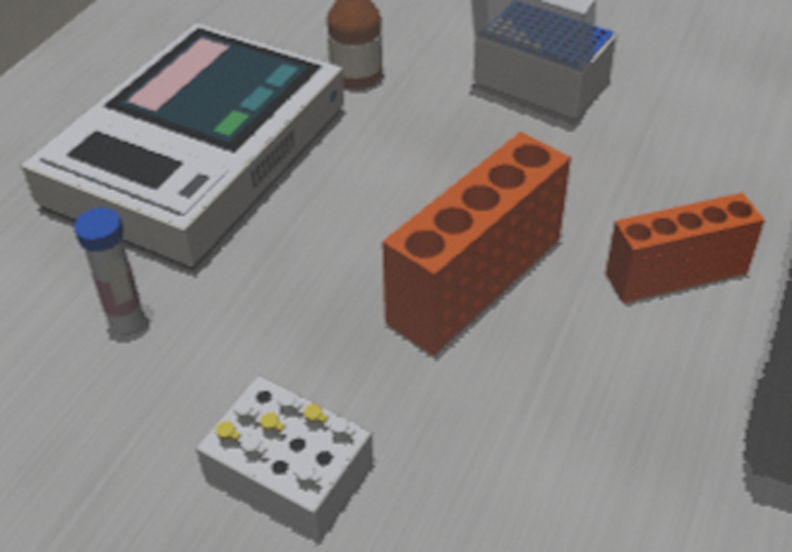

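The crops show the large rack's top corners at side px (326,176), (347,186), (290,233), (270,221) and the sequencer top at scene (179,288), (320,272), (349,347), (179,369). Computing positions from these.

Run:
```python
from h import *
a=capture("scene"); b=capture("side")
np.set_printoptions(precision=4,suppress=True)
s=lambda l,o,k:np.array(l,float)/k+np.array(o)-0.3
r=s([(519,134),(570,158),(433,270),(384,242)],(110,120),2.4)
P=onplane(b,r,.095); print("rack side",P,[np.linalg.norm(P[i]-P[i-1]) for i in range(4)],P.mean(0))
r=s([(88,106),(104,76),(295,82),(293,112)],(170,160),2.5)
P=onplane(a,r,.095); print("rack scene",P,[np.linalg.norm(P[i]-P[i-1]) for i in range(4)],P.mean(0))
r=s([(343,68),(192,245),(24,170),(197,25)],(110,120),2.4)
P=onplane(b,r,.058); print("seq side",P,[np.linalg.norm(P[i]-P[i-1]) for i in range(4)],P.mean(0))
r=s([(22,319),(375,281),(447,467),(22,523)],(170,160),2.5)
P=onplane(a,r,.058); print("seq scene",P,[np.linalg.norm(P[i]-P[i-1]) for i in range(4)],P.mean(0))
# bystanders rough
h=lambda px,c,z:onplane(c,[px],z)[0]
print("tube cap top side/scene",h((151,214),b,.112),h((361,251),a,.112))
print("bottle top",h((257,113),b,.12),h((138,272),a,.12))
print("cold", h((229,308),b,.04), onplane(b,s([(258,378),(372,435),(320,508),(198,450)],(110,120),2.4),.04))
print("tipbox front corners z0", onplane(b,[(306,160),(348,169),(366,152)],0),onplane(a,[(83,278),(128,278)],0))
print("small rack", onplane(b,s([(612,220),(625,235),(764,217),(743,195)],(110,120),2.4),.06))
```

```text
rack side [[ 0.4952 -0.1165  0.095 ]
 [ 0.4461 -0.1035  0.095 ]
 [ 0.4999  0.0585  0.095 ]
 [ 0.5452  0.0466  0.095 ]] [np.float64(0.17059648472014222), np.float64(0.05069713541814598), np.float64(0.17072013535210792), np.float64(0.04682053372590011)] [ 0.4966 -0.0287  0.095 ]
rack scene [[ 0.4951 -0.1199  0.095 ]
 [ 0.4477 -0.1003  0.095 ]
 [ 0.495   0.0624  0.095 ]
 [ 0.5428  0.0476  0.095 ]] [np.float64(0.17417353488650542), np.float64(0.051318752618956257), np.float64(0.169371513890975), np.float64(0.05009086901403738)] [ 0.4951 -0.0275  0.095 ]
seq side [[ 0.701  -0.1892  0.058 ]
 [ 0.7023  0.0787  0.058 ]
 [ 0.8885  0.0592  0.058 ]
 [ 0.8754 -0.1976  0.058 ]] [np.float64(0.1745142877844941), np.float64(0.26794728047975813), np.float64(0.18727257145313164), np.float64(0.2571053850006883)] [ 0.7918 -0.0622  0.058 ]
seq scene [[ 0.7088 -0.1935  0.058 ]
 [ 0.7261  0.0617  0.058 ]
 [ 0.9015  0.049   0.058 ]
 [ 0.8833 -0.2054  0.058 ]] [np.float64(0.1749867392837386), np.float64(0.25571713316820377), np.float64(0.17586462114582133), np.float64(0.25510178578003856)] [ 0.8049 -0.0721  0.058 ]
tube cap top side/scene [0.7396 0.1321 0.112 ] [0.7479 0.1275 0.112 ]
bottle top [ 0.7128 -0.2426  0.12  ] [ 0.7275 -0.2533  0.12  ]
cold [0.5449 0.2087 0.04  ] [[0.5947 0.1618 0.04  ]
 [0.497  0.1726 0.04  ]
 [0.5038 0.2372 0.04  ]
 [0.6013 0.2319 0.04  ]]
tipbox front corners z0 [[ 0.595  -0.2687  0.    ]
 [ 0.488  -0.2755  0.    ]
 [ 0.4669 -0.3612  0.    ]] [[ 0.5727 -0.3765  0.    ]
 [ 0.5928 -0.2901  0.    ]]
small rack [[ 0.4001 -0.0828  0.06  ]
 [ 0.3857 -0.07    0.06  ]
 [ 0.287  -0.1362  0.06  ]
 [ 0.3077 -0.1564  0.06  ]]
```

Run:
```python
from h import *
from scipy.optimize import least_squares
a=capture("scene"); b=capture("side")
np.set_printoptions(precision=4,suppress=True)
s=lambda l,o,k:np.array(l,float)/k+np.array(o)-0.3
ra=s([(88,106),(104,76),(295,82),(293,112)],(170,160),2.5)
rb=s([(519,134),(570,158),(433,270),(384,242)],(110,120),2.4)
qa=s([(22,319),(375,281),(447,467),(22,523)],(170,160),2.5)
qb=s([(343,68),(192,245),(24,170),(197,25)],(110,120),2.4)
for i in range(4): print(tri(a,ra[i],b,rb[i]),tri(a,qa[i],b,qb[i]))
def box(x,y,th,L,W,z):
    c=np.array([[-L/2,-W/2],[-L/2,W/2],[L/2,W/2],[L/2,-W/2]]); R=np.array([[np.cos(th),-np.sin(th)],[np.sin(th),np.cos(th)]])
    return np.c_[c@R.T+[x,y],np.full(4,z)]
def pj(c,P,k):
    K,R,t=cam(c); return cv2.projectPoints(P,R,t,K,np.array([k[0],k[1],0,0]))[0][:,0]
def res(p):
    B=box(*p[:3],.18,.26,.058); Rk=box(*p[3:6],.052,.175,.095)
    Rk=Rk[[3,0,1,2]]
    return np.concatenate([pj(c,X,p[k:k+2])-o for c,X,o,k in((a,B,qa,6),(b,B,qb,8),(a,Rk,ra,6),(b,Rk,rb,8))]).ravel()
p0=[.8,-.065,-.07,.497,-.028,.3,0,0,0,0]
for free in (6,10):
    f=least_squares(lambda q:res(np.r_[q,np.zeros(10-free)]),p0[:free]); print(f.x,np.sqrt((f.fun**2).mean())); print(f.fun.reshape(-1,4,2).round(1).tolist())
```

```text
[ 0.4952 -0.1192  0.0941] [ 0.7039 -0.1938  0.054 ]
[ 0.4464 -0.101   0.0954] [0.7114 0.0678 0.0445]
[0.499  0.061  0.0976] [0.8959 0.0525 0.0505]
[0.5447 0.0473 0.096 ] [ 0.8801 -0.205   0.0532]
[ 0.7996 -0.0699 -0.0588  0.4963 -0.0284 -0.3011] 1.8647230586661125
[[[-0.8, -2.4], [0.3, -3.2], [2.3, -2.9], [0.2, -0.9]], [[0.6, -1.3], [-2.7, -6.7], [-1.8, -2.4], [-0.6, -2.0]], [[0.1, 0.0], [-1.9, -0.3], [0.5, 0.5], [0.4, 1.0]], [[0.5, -0.9], [0.4, -0.2], [0.4, 2.1], [-1.1, -0.0]]]
[ 0.8008 -0.0693 -0.0599  0.4958 -0.0285 -0.305   0.0965 -0.4692 -0.5661
  3.0803] 1.702681457305938
[[[-0.8, -1.8], [1.0, -2.7], [3.3, -1.6], [0.3, 0.1]], [[0.4, -0.5], [-1.6, -6.8], [0.1, -2.1], [1.2, -0.1]], [[-0.1, -0.2], [-2.1, -0.5], [0.4, 0.5], [0.3, 1.0]], [[0.5, -0.5], [-0.2, 0.3], [0.4, 2.0], [-0.9, -0.1]]]
```

Run:
```python
from h import *
b=capture("side")
save(b,"sd2.png",(110,125,300,275),4.2)
P=onplane(b,np.array([(195,270),(343,112)])/2.4+[110,120]-.3,0);print(P,np.linalg.norm(P[0]-P[1]))
```

```text
[[ 0.72305295  0.05821216  0.        ]
 [ 0.70592873 -0.19221632  0.        ]] 0.25101326544630803
```

View pics/sd2.png

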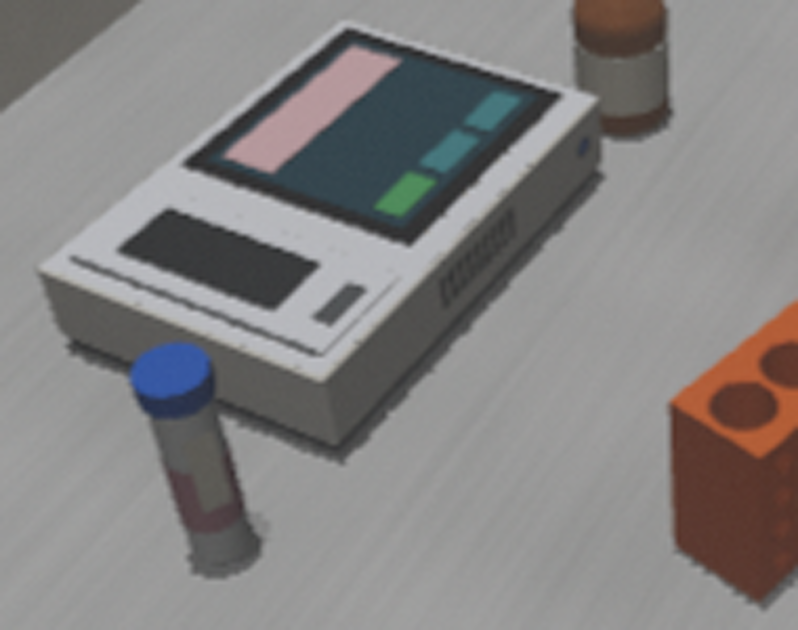

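Run:
```python
from h import *
from scipy.optimize import least_squares
a=capture("scene"); b=capture("side")
np.set_printoptions(precision=4,suppress=True)
qa=np.array([(22,319),(375,281),(447,467),(22,523)])/2.5+[170,160]-.3
qb=np.array([(603,98),(328,382),(38,270),(345,20)])/4.2+[110,125]-.4
for i in range(4): print(tri(a,qa[i],b,qb[i]))
def box(x,y,th,L,W,z):
    c=np.array([[-L/2,-W/2],[-L/2,W/2],[L/2,W/2],[L/2,-W/2]]); R=np.array([[np.cos(th),-np.sin(th)],[np.sin(th),np.cos(th)]])
    return np.c_[c@R.T+[x,y],np.full(4,z)]
for z in(.058,.053):
    f=least_squares(lambda p:np.r_[proj(a,box(*p,.18,.26,z))-qa,proj(b,box(*p,.18,.26,z))-qb].ravel(),[.8,-.065,-.07]); th=f.x[2]
    print(f.x,f.x[:2]-.09*np.array([np.cos(th),np.sin(th)]),f.fun.round(1))
```

```text
[ 0.703  -0.1941  0.0537]
[0.7195 0.063  0.053 ]
[0.8984 0.0514 0.0535]
[ 0.8808 -0.2053  0.0545]
[ 0.8013 -0.0712 -0.0642] [ 0.7115 -0.0654] [-1.2 -2.   0.3 -2.4  1.8 -1.5 -0.9 -0.1 -0.2 -1.4 -1.5 -1.  -1.1 -1.5
 -0.5 -1.7]
[ 0.7997 -0.0712 -0.0659] [ 0.7099 -0.0653] [-0.9 -0.5 -0.  -0.7  1.   0.1 -0.8  1.1  0.5  0.5 -0.6  1.   0.1  0.4
  0.5  0.1]
```

Measured: rack centre (0.496, -0.028), pushing direction (0.955, -0.296), top at about 95 mm and 171–174 x 51 mm, so it is the full-size rack. The small rack at (0.345, -0.11) is the decoy. The sequencer front is at (0.711, -0.065), yawed -3.7°. I'll move to above a spot just in front of the rack with the fingers spread along its long side.

send_rows(
  moves=[0, 0, -3.1, 2.5, 3.06, 0, 1, 0, 0, -3.1, 2.5, 3.06, 0, 1, 0, 0, -3.1, 2.5, 3.06, 0, 1, 0, 0, -3.1, 2.5, 3.06, 0, 1, 0, 0, -3.1, 2.5, 3.06, 0, 1, 0, 0, -3.1, 2.5, 3.06, 0, 1, 0, 0, -3.1, 2.5, 3.06, 0, 1, 0, 0, -3.1, 2.5, 3.06, 0, 1, 0, 0, -3.1, 2.5, 3.06, 0, 1, 0, 0, -3.1, 2.5, 3.06, 0, 1, 0, 0, 0, 0.48, 3.7, 0, 1, 0, 0, 0, 0.48, 3.7, 0, 1, 0, 0, 0, 0.48, 3.7, 0, 1, 0, 0, 0, 0.48, 3.7, 0, 1, 0, 0, 0, 0.48, 3.7, 0, 1, 0, 0, 0, 0.48, 3.7, 0, 1, 0, 0, 0, 0.48, 3.7, 0, 1, 0, 0, 0, 0.48, 3.7, 0, 1],
)

```text
time_s: 2.4
position: [0.4401, -0.0029, 0.2229]
tcp_rot: [[0.956, -0.292, 0.001], [-0.292, -0.956, -0.0], [0.001, -0.0, -1.0]]
force: [1.0, -1.1, -0.1]
opening: 0.997
```

Run:
```python
from h import *
c=capture("wrist"); save(c,"w1.png"); b=capture("side"); save(b,"sd3.png")
for z in(.095,):
  P=proj(c,[[.446,-.102,z],[.498,.06,z]]); print(P)
```

```text
[[379.74091796 167.41367678]
 [199.67200066 164.99378345]]
```

View pics/w1.png

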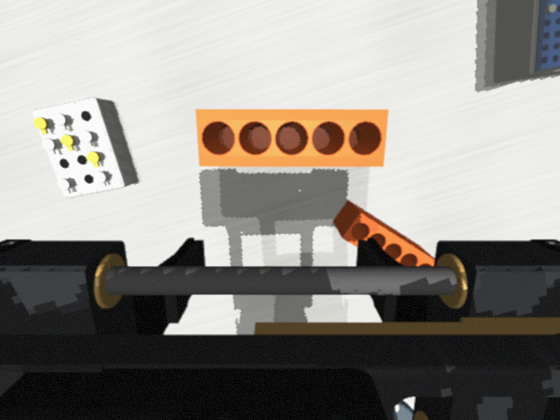

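View pics/sd3.png

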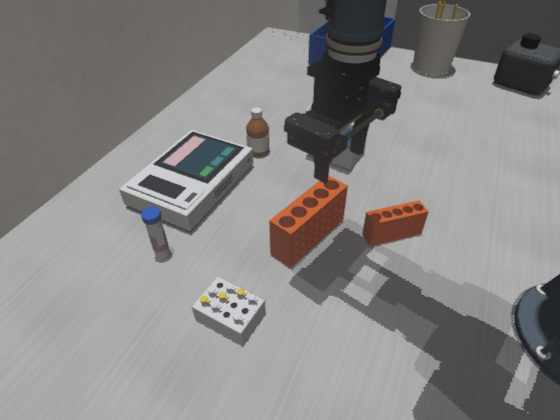

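The wrist view shows the rack's near edge level from (197,166) to (383,166), which matches the prediction, so the fingers are parallel to the face. The fingertips at z 0.08 clear the small rack (348,203). Descending.

send_rows(
  moves=[0, 0, 0, 0, 0, -3.6, 1, 0, 0, 0, 0, 0, -3.6, 1, 0, 0, 0, 0, 0, -3.6, 1, 0, 0, 0, 0, 0, -3.5, 1, 0, 0, 0, 0.96, -0.29, 0, 1, 0, 0, 0, 0, 0, 0, 1],
)

```text
time_s: 3.1
position: [0.452, -0.0087, 0.0798]
tcp_rot: [[0.956, -0.293, 0.002], [-0.293, -0.956, -0.001], [0.003, 0.0, -1.0]]
force: [0.6, 0.1, 0.6]
opening: 0.995
```

Run:
```python
from h import *
print(read_state()["force"])
c=capture("side"); save(c,"sd4.png",(200,80,480,290),2.8)
```

```text
[0.55926271 0.07913995 0.62993198]
```

View pics/sd4.png

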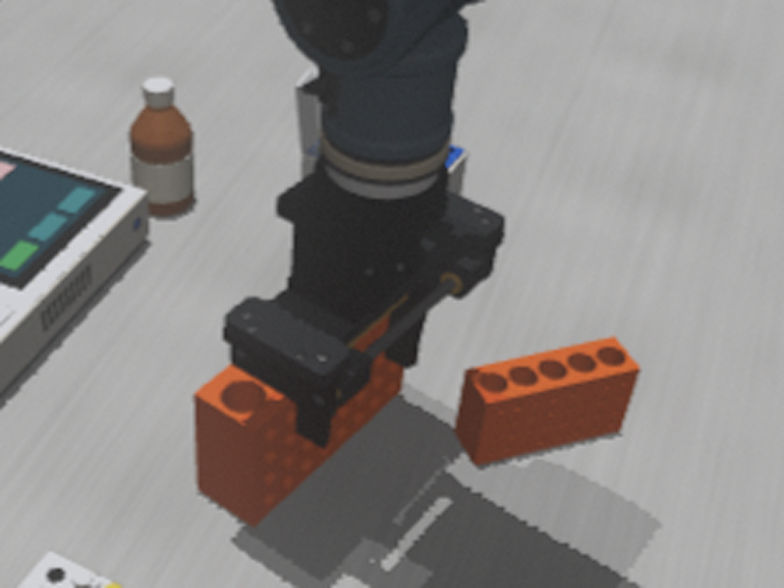

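The fingers are in front of the well face, near the top. Pushing slowly.

send_rows(
  moves=[0, 0, 0, 0.48, -0.145, 0, 1, 0, 0, 0, 0.48, -0.145, 0, 1, 0, 0, 0, 0.48, -0.145, 0, 1, 0, 0, 0, 0.48, -0.145, 0, 1, 0, 0, 0, 0.48, -0.145, 0, 1, 0, 0, 0, 0.48, -0.145, 0, 1],
)

```text
time_s: 3.75
position: [0.4786, -0.016, 0.0797]
tcp_rot: [[0.956, -0.292, -0.0], [-0.292, -0.956, 0.0], [-0.0, -0.0, -1.0]]
force: [-0.2, 0.0, 1.3]
opening: 1.001
```

Run:
```python
from h import *
print(read_state()["force"])
c=capture("scene"); save(c,"sc5.png",(150,100,400,290),3)
```

```text
[-0.23084815  0.01158594  1.30622673]
```

View pics/sc5.png

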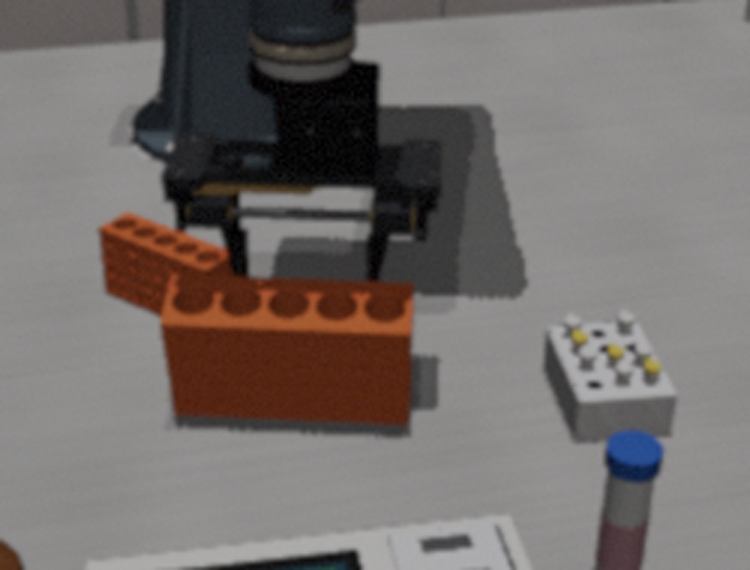

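It is tipping over, with the far bottom edge holding. Continuing.

send_rows(
  moves=[0, 0, 0, 0.48, -0.145, 0, 1, 0, 0, 0, 0.48, -0.145, 0, 1, 0, 0, 0, 0.48, -0.145, 0, 1, 0, 0, 0, 0.48, -0.145, 0, 1],
)

```text
time_s: 4.2
position: [0.4983, -0.022, 0.0795]
tcp_rot: [[0.956, -0.292, 0.001], [-0.292, -0.956, -0.0], [0.001, -0.0, -1.0]]
force: [0.0, -1.0, -0.2]
opening: 0.998
```

Run:
```python
from h import *
print(read_state()["force"])
c=capture("scene"); save(c,"sc6.png",(150,100,400,290),3)
```

```text
[ 0.01148967 -0.97135442 -0.16337436]
```

View pics/sc6.png

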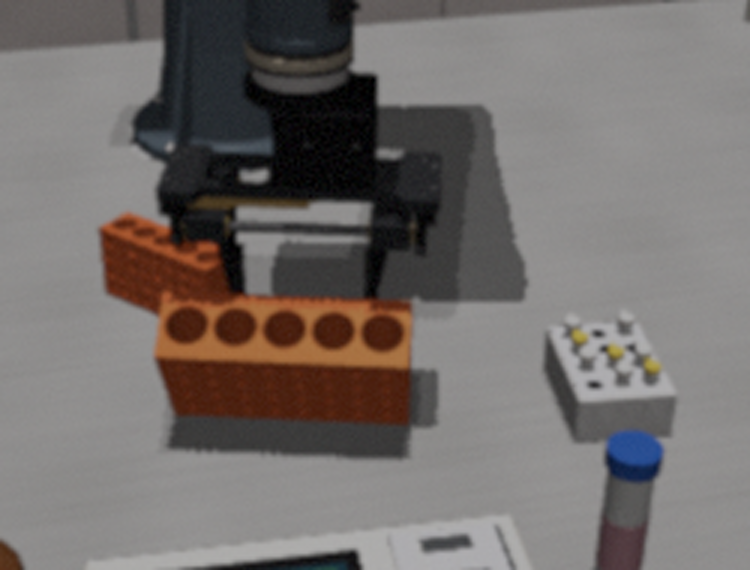

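Close to the balance point, so I'll push a little further.

send_rows(
  moves=[0, 0, 0, 0.48, -0.145, 0, 1, 0, 0, 0, 0.48, -0.145, 0, 1, 0, 0, 0, 0.48, -0.145, 0, 1, 0, 0, 0, 0, 0, 0, 1, 0, 0, 0, 0, 0, 0, 1, 0, 0, 0, 0, 0, 0, 1],
)

```text
time_s: 4.85
position: [0.5115, -0.0259, 0.0795]
tcp_rot: [[0.956, -0.292, -0.001], [-0.292, -0.956, 0.0], [-0.001, -0.0, -1.0]]
force: [-0.4, 0.0, 0.5]
opening: 1.003
```

Run:
```python
from h import *
print(read_state()["force"])
c=capture("scene"); save(c,"sc7.png",(150,100,400,290),3)
```

```text
[-0.38424447  0.04002463  0.49501551]
```

View pics/sc7.png

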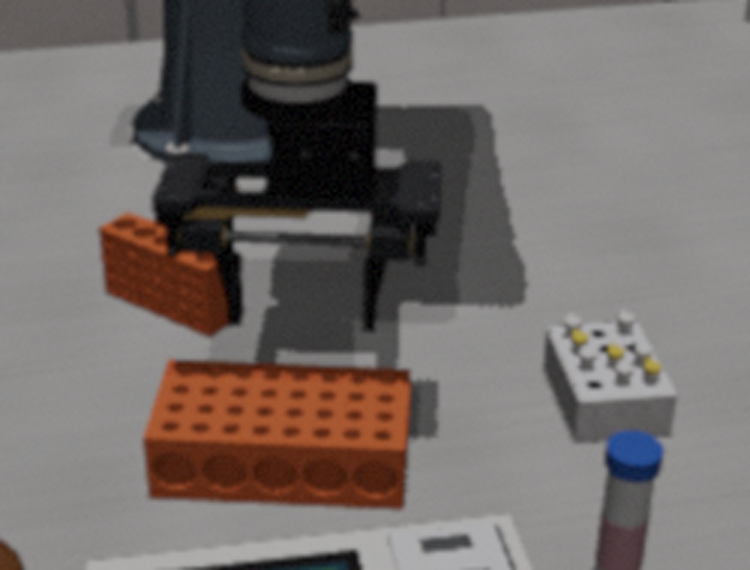

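It fell flat, with the wells up and a clear gap to the sequencer. The top corners in the scene crop are about (168,362), (410,372), (406,447), (147,440). Measuring its pose.

Run:
```python
from h import *
np.set_printoptions(precision=4,suppress=True)
a=capture("scene")
P=onplane(a,np.array([(168,362),(410,372),(406,447),(147,440)])/3.+[150,100]-.3,.052)
print(P[:,:2],[np.linalg.norm(P[i]-P[i-1]) for i in range(4)],P.mean(0))
P=onplane(a,np.array([(150,497),(403,506)])/3.+[150,100]-.3,.0); print("far bottom edge",P)
b=capture("side"); save(b,"sd7.png",(180,120,400,290),3.5)
```

```text
[[ 0.5004 -0.1218]
 [ 0.5516  0.0452]
 [ 0.636   0.0197]
 [ 0.5899 -0.1462]] [np.float64(0.0928254247408385), np.float64(0.1746907136389033), np.float64(0.08817073554628013), np.float64(0.17224069258674568)] [ 0.5695 -0.0508  0.052 ]
far bottom edge [[ 0.5857 -0.1477  0.    ]
 [ 0.6342  0.0194  0.    ]]
```

View pics/sd7.png

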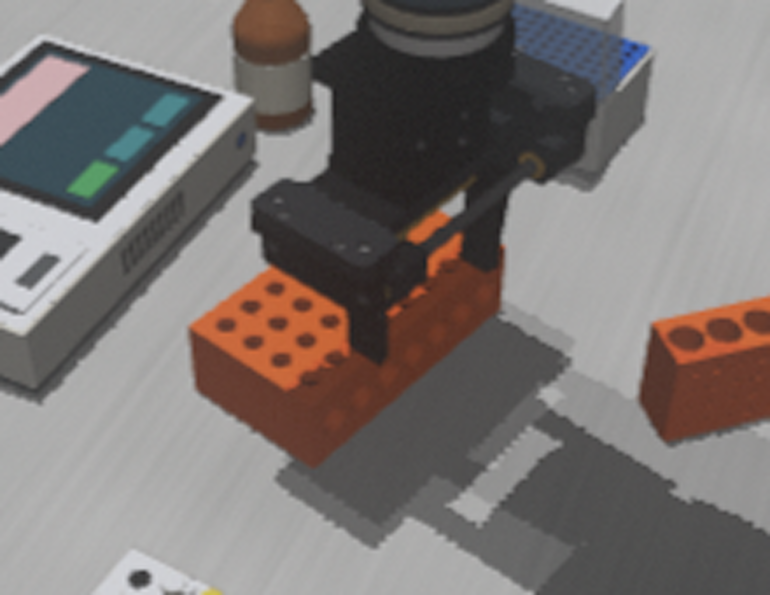

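The rack is lying at about (0.569, -0.051), as predicted. The fingers are still over its near edge. I'll back off, lower and look.

send_rows(
  moves=[0, 0, 0, -1.8, 0.2, 0.5, 1, 0, 0, 0, -1.8, 0.2, 0, 1, 0, 0, 0, 0, 0, 0, 1, 0, 0, 0, 0, 0, -3.2, 1, 0, 0, 0, 0, 0, -3.2, 1, 0, 0, 0, 0, 0, 0, 1],
)

```text
time_s: 5.6
position: [0.4747, -0.0218, 0.0178]
tcp_rot: [[0.956, -0.292, -0.005], [-0.292, -0.956, 0.002], [-0.006, 0.0, -1.0]]
force: [0.2, 0.7, 0.5]
opening: 1.0
```

Run:
```python
from h import *
np.set_printoptions(precision=4,suppress=True)
s=read_state();print(s["force"],s["position"])
a=capture("scene"); save(a,"sc8.png",(150,100,400,290),3)
b=capture("wrist"); save(b,"w8.png")
```

```text
[0.1546 0.7314 0.4601] [ 0.4747 -0.0218  0.0178]
```

View pics/sc8.png

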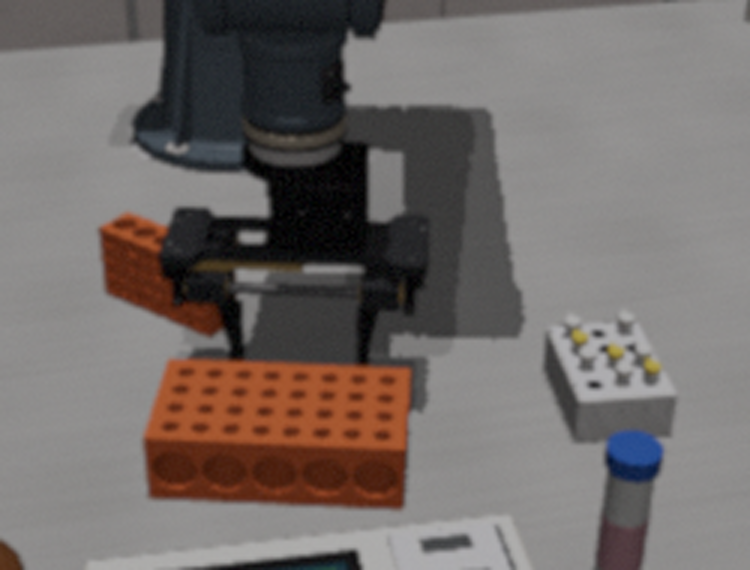

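View pics/w8.png

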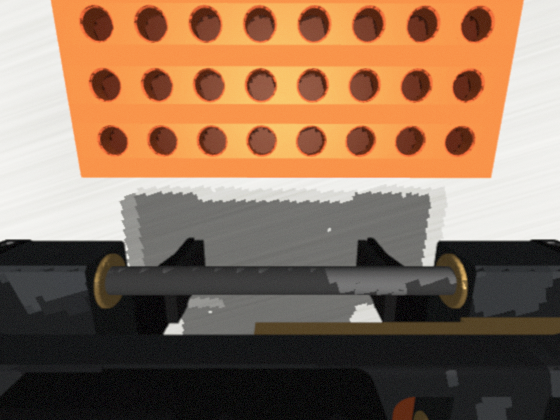

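The fingers are level with the near long side. I'll close the gap, then push while turning about +13° so the rack comes parallel to the sequencer, stopping short of it to look.

send_rows(
  moves=[0, 0, 0, 0.67, -0.2, 0.1, 1, 0, 0, 0, 0.67, -0.2, 0.1, 1, 0, 0, 0, 0.67, -0.2, 0, 1, 0, 0, 0, 0.67, -0.2, 0, 1, 0, 0, 0, 0.67, -0.2, 0, 1, 0, 0, 0, 0.7, -0.21, 0, 1, 0, 0, 0, 0.7, -0.21, 0, 1, 0, 0, 1.2, 0.7, -0.21, 0, 1, 0, 0, 1.2, 0.7, -0.21, 0, 1, 0, 0, 1.2, 0.7, -0.21, 0, 1, 0, 0, 1.2, 0.7, -0.2, 0, 1, 0, 0, 1.2, 0.7, -0.2, 0, 1, 0, 0, 1.2, 0.7, -0.2, 0, 1, 0, 0, 0, 0, 0, 0, 1],
)

```text
time_s: 7.1
position: [0.5674, -0.0492, 0.0227]
tcp_rot: [[0.986, -0.169, 0.003], [-0.169, -0.986, -0.001], [0.003, 0.0, -1.0]]
force: [0.4, -0.3, 0.2]
opening: 1.001
```

Run:
```python
from h import *
np.set_printoptions(precision=4,suppress=True)
s=read_state();print(s["force"],s["position"])
a=capture("scene"); save(a,"sc9.png",(150,120,400,310),3)
b=capture("wrist"); save(b,"w9.png")
```

```text
[ 0.4276 -0.3308  0.2181] [ 0.5674 -0.0492  0.0227]
```

View pics/sc9.png

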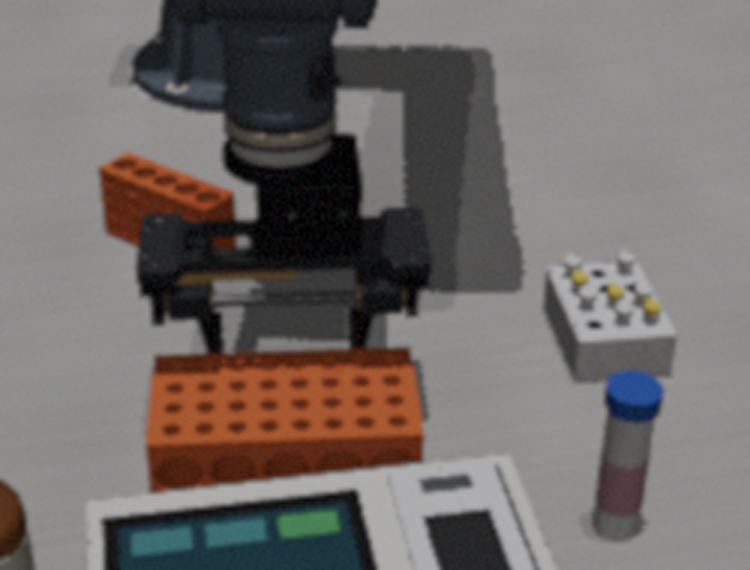

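View pics/w9.png

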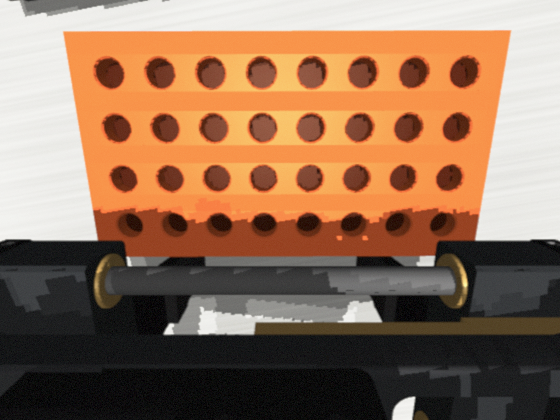

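The wrist view shows the rack resting square on both fingers (near edge at y≈257, far edge at y≈31). The sequencer front appears at the top left. Measuring.

Run:
```python
from h import *
np.set_printoptions(precision=4,suppress=True)
w=capture("wrist"); a=capture("scene")
P=onplane(w,[(65,32),(510,30),(475,257),(99,257)],.052)
print(P[:,:2],[np.linalg.norm(P[i]-P[i-1]) for i in range(4)],P[:,:2].mean(0), np.degrees(np.arctan2(*(P[0]-P[1])[:2])))
d=P[0]-P[1]; 
P=onplane(a,np.array([(148,440),(423,437)])/3.+[150,120]-.3,.052);print("far top edge scene",P)
b=capture("side"); save(b,"sd9.png",(150,120,350,290),4)
```

```text
[[ 0.6855  0.0162]
 [ 0.6568 -0.1536]
 [ 0.5631 -0.1394]
 [ 0.593   0.0334]] [np.float64(0.0940459707530354), np.float64(0.17213409233317037), np.float64(0.09476020261392529), np.float64(0.1754062305086356)] [ 0.6246 -0.0609] 9.586397645474142
far top edge scene [[ 0.6523 -0.1521  0.052 ]
 [ 0.6884  0.0169  0.052 ]]
```

View pics/sd9.png

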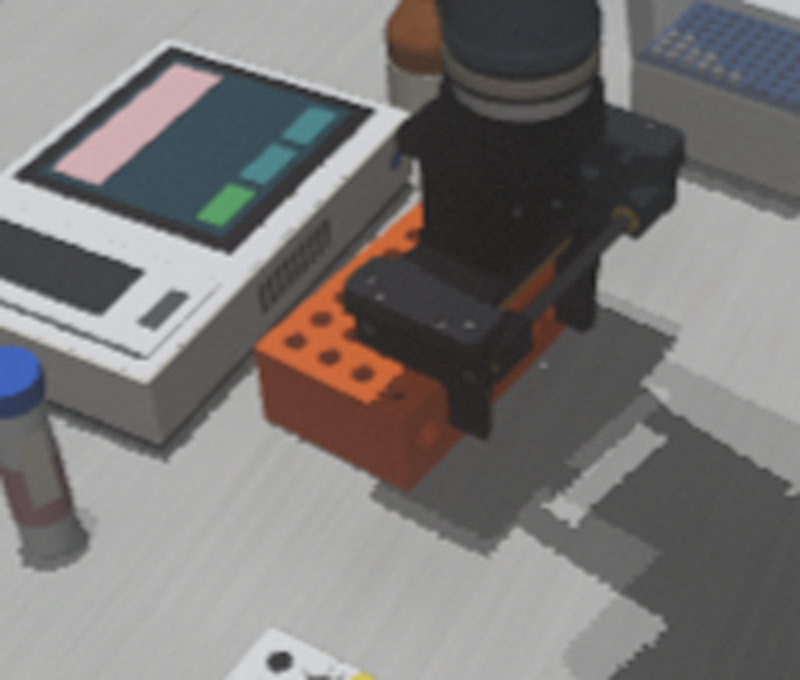

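Rack yaw is -9.6° against -3.7° for the front, and the gap is about 31 mm at the nearer corner. Continuing: 25 mm more with +5.9° of turn.

send_rows(
  moves=[0, 0, 1.2, 0.5, -0.08, 0, 1, 0, 0, 1.2, 0.5, -0.08, 0, 1, 0, 0, 1.2, 0.5, -0.06, 0, 1, 0, 0, 1.2, 0.5, -0.05, 0, 1, 0, 0, 1.2, 0.5, -0.04, 0, 1, 0, 0, 0, 0, 0, 0, 1],
)

```text
time_s: 7.95
position: [0.5918, -0.0519, 0.0226]
tcp_rot: [[0.998, -0.065, 0.002], [-0.065, -0.998, -0.0], [0.002, 0.0, -1.0]]
force: [-0.4, 0.5, -0.3]
opening: 1.001
```

Run:
```python
from h import *
np.set_printoptions(precision=4,suppress=True)
s=read_state();print(s["force"],s["position"])
b=capture("wrist"); save(b,"w10.png",(0,0,560,280),1.4)
```

```text
[-0.3822  0.5044 -0.2856] [ 0.5918 -0.0519  0.0226]
```

View pics/w10.png

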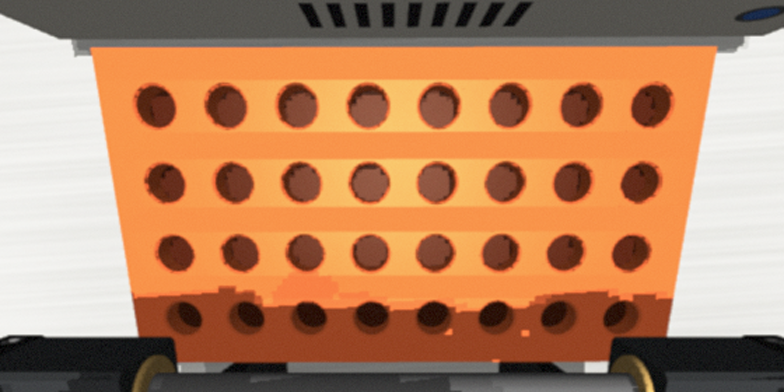

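The wrist view shows the rack's far edge (crop y≈47) parallel to the sequencer's foot line (crop y≈40–52, both ends). Computing the remaining gap.

Run:
```python
from h import *
np.set_printoptions(precision=4,suppress=True)
w=capture("wrist")
P=onplane(w,np.array([(92,47),(716,46),(670,362),(137,362)])/1.4,.052)
print(P[:,:2],P[:,:2].mean(0),[np.linalg.norm(P[i]-P[i-1]) for i in range(4)],np.degrees(np.arctan2(*(P[0]-P[1])[:2])))
n=np.array([.998,-.065])
for z in(0,.004,.008):
  for v in(40,52):
    Q=onplane(w,np.array([(75,v),(745,v-2)])/1.4,z); print(z,v,Q[:,:2].ravel(),"gap",(Q[:,:2]@n-P[:2,:2]@n),np.degrees(np.arctan2(*(Q[0]-Q[1])[:2])))
save(w,"w11.png",(30,0,560,50),1.5)
```

```text
[[ 0.7029  0.0251]
 [ 0.6917 -0.1473]
 [ 0.5971 -0.1441]
 [ 0.609   0.0334]] [ 0.6502 -0.0582] [np.float64(0.09429000599947873), np.float64(0.17273460277245495), np.float64(0.09460588053956606), np.float64(0.17783881949462552)] 3.7146096893869918
0 40 [ 0.7218  0.0628  0.7055 -0.1943] gap [0.0165 0.0168] 3.643928787147281
0 52 [ 0.7178  0.0639  0.7013 -0.1949] gap [0.0123 0.0127] 3.6433440669769346
0.004 40 [ 0.7205  0.0602  0.7045 -0.1912] gap [0.0153 0.0157] 3.6439287871472676
0.004 52 [ 0.7165  0.0613  0.7004 -0.1918] gap [0.0113 0.0116] 3.6433440669769386
0.008 40 [ 0.7192  0.0577  0.7036 -0.1882] gap [0.0142 0.0145] 3.6439287871472796
0.008 52 [ 0.7153  0.0587  0.6996 -0.1888] gap [0.0102 0.0106] 3.6433440669769417
```

View pics/w11.png

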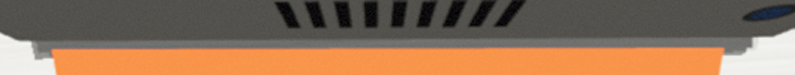

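Parallel to 0.1°, gap about 12–15 mm. Advancing 10 mm gently.

send_rows(
  moves=[0, 0, 0, 0.2, -0.013, 0, 1, 0, 0, 0, 0.2, -0.013, 0, 1, 0, 0, 0, 0.2, -0.013, 0, 1, 0, 0, 0, 0.2, -0.013, 0, 1, 0, 0, 0, 0.2, -0.013, 0, 1],
)

```text
time_s: 8.55
position: [0.6004, -0.0523, 0.0225]
tcp_rot: [[0.998, -0.066, -0.0], [-0.066, -0.998, 0.0], [-0.0, -0.0, -1.0]]
force: [-1.3, 0.3, 0.9]
opening: 0.999
```

send_rows(
  moves=[0, 0, 0, 0.1, -0.007, 0, 1, 0, 0, 0, 0.1, -0.007, 0, 1],
)

```text
time_s: 8.75
position: [0.6023, -0.0525, 0.0225]
tcp_rot: [[0.998, -0.066, -0.001], [-0.066, -0.998, 0.0], [-0.001, -0.0, -1.0]]
force: [-2.8, -0.4, 1.3]
opening: 0.998
```

Run:
```python
from h import *
np.set_printoptions(precision=4,suppress=True)
s=read_state();print(s["force"],s["position"],s["tau"])
b=capture("wrist"); save(b,"w12.png",(0,0,560,280),1.4)
```

```text
[-2.8017 -0.3796  1.3022] [ 0.6023 -0.0525  0.0225] [  0.0739 -46.4465 -11.3824   0.1403  -0.7135  -0.0148]
```

View pics/w12.png

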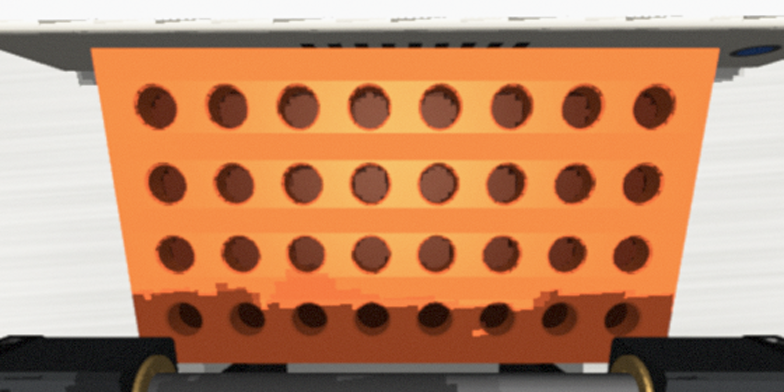

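Sliding friction reads 1–3 N. A small gap remains, so I'll step forward and watch the force.

send_rows(
  moves=[0, 0, 0, 0.1, -0.007, 0, 1, 0, 0, 0, 0.1, -0.007, 0, 1],
)

```text
time_s: 9.0
position: [0.6045, -0.0526, 0.0225]
tcp_rot: [[0.998, -0.066, 0.0], [-0.066, -0.998, -0.0], [0.0, -0.0, -1.0]]
force: [-1.7, 0.6, 0.4]
opening: 1.001
```

send_rows(
  moves=[0, 0, 0, 0.1, -0.007, 0, 1],
)

```text
time_s: 9.1
position: [0.6054, -0.0527, 0.0225]
tcp_rot: [[0.998, -0.066, -0.0], [-0.066, -0.998, -0.0], [-0.0, 0.0, -1.0]]
force: [-3.6, 0.5, 2.0]
opening: 0.999
```

Run:
```python
from h import *
np.set_printoptions(precision=4,suppress=True)
s=read_state();print(s["force"],s["position"])
b=capture("wrist"); save(b,"w13.png",(30,0,560,100),1.5)
```

```text
[-3.6069  0.4906  2.0344] [ 0.6054 -0.0527  0.0225]
```

View pics/w13.png

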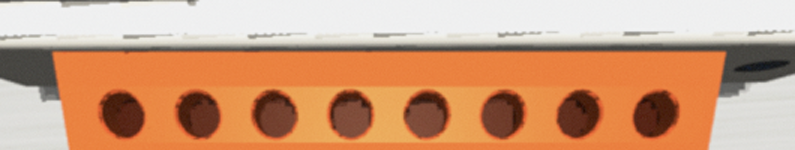

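Nearly touching. Stepping 1 mm at a time.

send_rows(
  moves=[0, 0, 0, 0.1, -0.007, 0, 1],
)

```text
time_s: 9.25
position: [0.6054, -0.0527, 0.0225]
tcp_rot: [[0.998, -0.066, -0.002], [-0.066, -0.998, 0.0], [-0.002, -0.0, -1.0]]
force: [-5.9, -0.2, 4.0]
opening: 1.001
```

send_rows(
  moves=[0, 0, 0, 0.1, -0.007, 0, 1],
)

```text
time_s: 9.35
position: [0.6054, -0.0527, 0.0225]
tcp_rot: [[0.998, -0.065, -0.005], [-0.065, -0.998, 0.0], [-0.005, -0.0, -1.0]]
force: [-6.8, -0.6, 5.0]
opening: 1.001
```

Run:
```python
from h import *
np.set_printoptions(precision=4,suppress=True)
s=read_state();print(s["force"],s["position"])
b=capture("wrist"); save(b,"w14.png",(30,0,560,100),1.5)
c=capture("side"); save(c,"sd14.png",(110,120,310,270),4)
a=capture("scene"); save(a,"sc14.png",(150,200,390,380),3)
```

```text
[-6.7934 -0.5674  4.9552] [ 0.6054 -0.0527  0.0225]
```

View pics/w14.png

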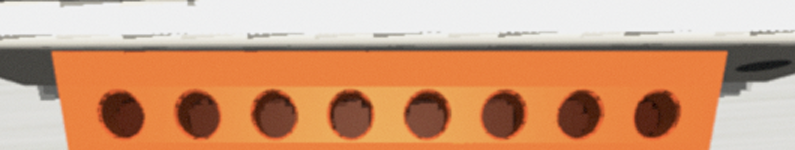

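View pics/sd14.png

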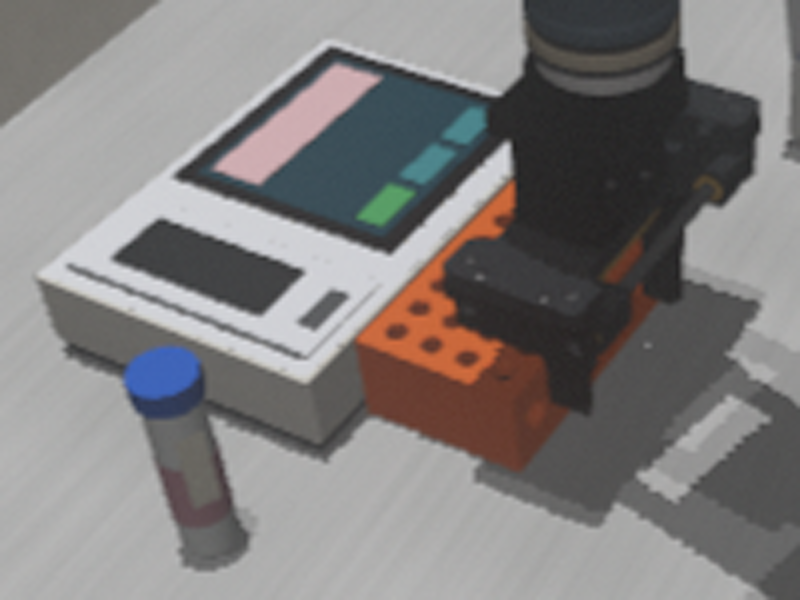

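View pics/sc14.png

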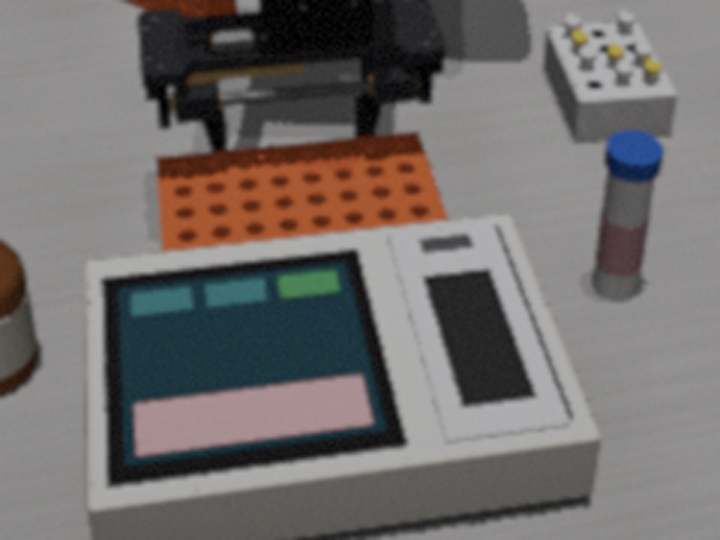

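The TCP has stalled at 0.6054 with 6.8 N, which is firm contact below the 12 N slip limit, and the views show no gap along the front. Backing straight off, then up.

send_rows(
  moves=[0, 0, 0, 0, 0, 0, 1, 0, 0, 0, -0.3, 0.02, 0, 1, 0, 0, 0, -1, 0.065, 0, 1, 0, 0, 0, -2, 0.13, 0, 1, 0, 0, 0, -2, 0.13, 0, 1, 0, 0, 0, 0, 0, 4, 1, 0, 0, 0, 0, 0, 4, 1, 0, 0, 0, 0, 0, 4, 1, 0, 0, 0, -3, 0, 4, 1, 0, 0, 0, -3, 0, 2, 1, 0, 0, 0, 0, 0, 0, 1],
)

```text
time_s: 10.6
position: [0.4923, -0.049, 0.2053]
tcp_rot: [[0.998, -0.066, 0.003], [-0.066, -0.998, -0.001], [0.003, 0.001, -1.0]]
force: [0.6, -0.2, 0.5]
opening: 0.998
```

Run:
```python
from h import *
np.set_printoptions(precision=4,suppress=True)
s=read_state();print(s["force"],s["position"])
b=capture("wrist"); save(b,"w15.png",(0,0,560,280),1.4)
c=capture("side"); save(c,"sd15.png",(110,120,340,290),3.4)
a=capture("scene"); save(a,"sc15.png",(80,150,390,390),2.5)
```

```text
[ 0.6384 -0.2046  0.4942] [ 0.4923 -0.049   0.2053]
```

View pics/w15.png

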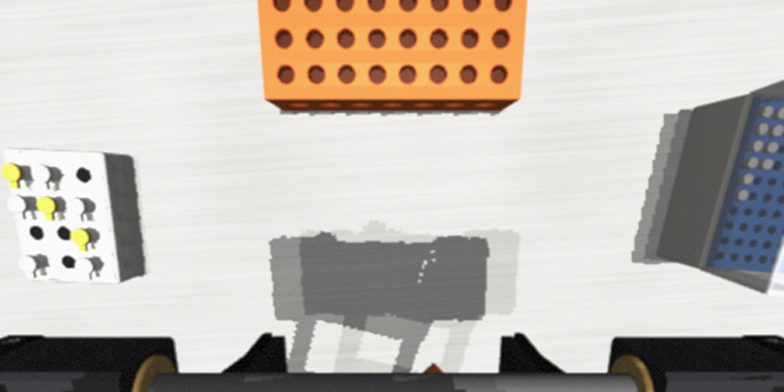

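View pics/sd15.png

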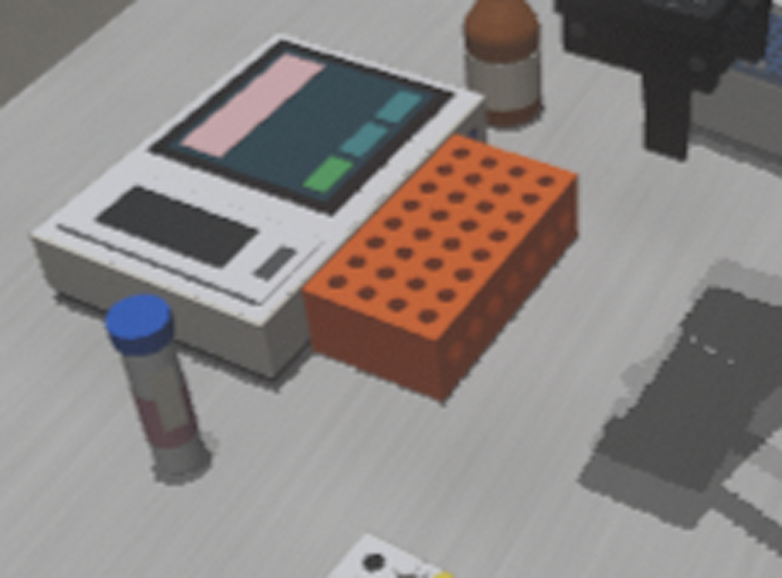

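View pics/sc15.png

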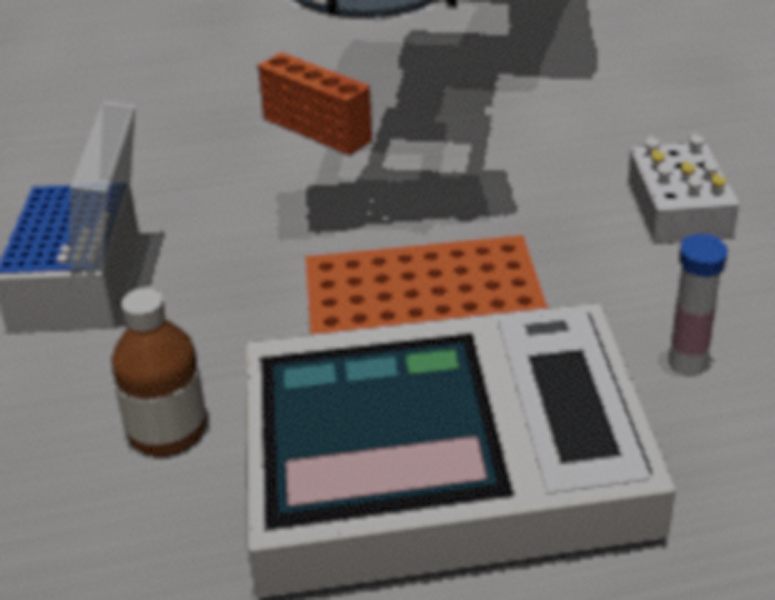

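The rack lies flush along the front. The sequencer corner is at side px (187,216), against (188,216) at the start. One numeric check before handing in.

Run:
```python
from h import *
np.set_printoptions(precision=4,suppress=True)
c=capture("side"); w=capture("wrist")
P=onplane(c,np.array([(305,292),(439,338),(578,176),(455,137)])/3.4+[110,120]-.3,.052)[:,:2]
print(P,P.mean(0),[np.linalg.norm(P[i]-P[i-1]) for i in range(4)])
n=np.array([.998,-.065]);e=np.array([.065,.998]);F=np.array([.711,-.065])
print("rack in seq frame",(P.mean(0)-F)@n,(P.mean(0)-F)@e,"far edge gap",(F-P[[0,3]])@n)
Q=onplane(w,np.array([(266,100),(520,98)])/1.4,.052)[:,:2]
print("near edge",Q,"angle",np.degrees(np.arctan2(*(Q[0]-Q[1]))),"centre x from near edge",((Q.mean(0)-F)@n)+.0475)
for n_,c0,c1 in(("scene","pics/scene0.png",capture("scene")),("side","pics/side0.png",c)):
    a=cv2.cvtColor(cv2.imread(c0),cv2.COLOR_BGR2GRAY).astype(np.float32);b=cv2.cvtColor(c1["pixels"],cv2.COLOR_RGB2GRAY).astype(np.float32)
    R={"scene":{"tip":(75,190,140,285),"cold":(328,200,380,250),"tube":(342,240,378,305),"bottle":(120,265,165,335),"seq":(172,295,350,385)},"side":{"cold":(188,275,270,345),"tube":(138,203,176,266),"bottle":(243,105,274,160),"seq":(118,128,225,225)}}[n_]
    for k,(x0,y0,x1,y1) in R.items(): print(n_,k,cv2.phaseCorrelate(a[y0:y1,x0:x1].copy(),b[y0:y1,x0:x1].copy(),None)[0])
```

```text
[[ 0.7139  0.0265]
 [ 0.6217  0.0289]
 [ 0.6094 -0.1406]
 [ 0.7031 -0.1461]] [ 0.662  -0.0578] [np.float64(0.1729724067131465), np.float64(0.09217930300416509), np.float64(0.16990478279138568), np.float64(0.09384278111200277)]
rack in seq frame -0.0493560669081428 0.00400043071195627 far edge gap [0.0031 0.0027]
near edge [[ 0.623   0.0281]
 [ 0.6128 -0.1424]] angle 3.4101275544621936 centre x from near edge -0.04593754215468271
scene tip (0.07588499642559299, -0.20169586107863324)
scene cold (0.008153569676277783, 0.000503739454742913)
scene tube (-0.011541282875342063, 0.012970499285444248)
scene bottle (0.5450925691833817, 0.049069010600831575)
scene seq (0.004246469314736601, -0.0035261560009729465)
side cold (-0.03219413663437365, 0.0021816547126078945)
side tube (-0.023536068332767, 0.040686099722137214)
side bottle (-0.09893444435389398, -0.00043062590653164534)
side seq (0.09602682975638288, 0.05999884297796143)
```

The rack sits at x ≈ -0.046 to -0.049 in the sequencer frame (limit -0.0535), y ≈ +4 mm, and parallel within about 0.4°. The bystanders and the sequencer have not moved. Handing in.

```bash
python3 -c "
from rig import *
print(hand_in())"
```

```text
the job is handed in; nothing more can be done
None
```

I pushed the large orange rack over backwards with the open fingertips near its top edge, so it landed flat with the 1.5 ml wells up, clear of the sequencer. I then slid and turned it (about 13°) until the push stalled at 6.8 N against the sequencer front. After that I backed straight off, lifted clear and handed in after about 11 s.

**Rack position:** in the sequencer's frame its x was about -46 to -49 mm (limit -53.5 mm), its middle was about 4 mm off centre, and it was parallel to the front within about 0.4°.

**Nothing else disturbed:** in the before-and-after pictures the sequencer, cold block and tube shifted by 0.1 px or less, and the tip box by about 0.2 px. The bottle read 0.5 px in one view but only 0.1 px in the other. The arm touches nothing.

**Disagreements:** the first sequencer corner readings differed by about 10 mm between cameras. I had misread one corner, and re-reading it settled that. The last two readings of the rack's distance from the front still differ by about 3 mm, and I took the stall against the front as the proof of contact. The hand-in itself reported no verdict.

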